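# Swap a module in its carrier and hold up the old one for inspection

### The arm

A 6-joint arm with a two-finger parallel gripper is mounted at the origin on a cart in front of the work surface, level with it; the furniture and walls round the work are solid. World frame = base frame: x ahead of the robot, y to its left, z up, the work surface at z = 0. Lengths are in m, angles in rad, forces in N, time in s.
With the tool pointing down it reaches from about 0.375 to 0.9 m from the base axis. Payload 3.1 kg.
Tool frame: the origin (TCP) lies where the fingers leave the gripper's body, on its centre line; the fingertips stand 73 mm ahead of it and the grasp point (between the pads) lies 54 mm ahead of it; z points along the fingers, y is the line along which they close (so a half turn about z gives the same grasp; the last joint's range is limited). The gripper opens to 85 mm and grips with 20 to 120 N. Pads are 22 mm wide; open, the fingers measure 114 mm over their backs; the gripper's body (76 mm by 85 mm) begins 54 mm behind the grasp point. The pads swing forward as they close: fully open they stand 13 mm farther back than shut.
Start: joints at [-1.476, 0.527, 1.433, -0, 1.181, -0.178], TCP at [0.169, -0.602, 0.304] pointing down, gripper open.
Joint ranges: [-3.08, 3.08], [-0.75, 2.2], [0.22, 2.44], [-1.43, 4.57], [0, 2.65], [-2.85, 2.85]. Speed limits (rad/s): [2.79, 2.79, 3.14, 3.14, 3.14, 3.14].

### API

Orientations are given as a unit quaternion [x, y, z, w].
In Python, from station import manip gives the robot as it stands.
- The arm moves only by the shell command python3 -m crank 'ROWS' [FORCE]. ROWS is JSON, a list of rows, each an object with "dp": the shift along the tool's x, y, z normalised to -1 to 1, where 1 is 50 cm, a list of three; "delta_rot": the turn, a rotation vector about the tool's x, y, z normalised to -1 to 1, where 1 is 2 pi rad, a list of three; "fingers": the opening, from -1 (shut) to 1 (fully open). A call has 1 to 12 rows; each row shifts and turns the commanded pose from where the row before left it, along the tool's axes as they then stand; what a row does not reach is not made up. A row lasts 1/12 s, in which the tool goes at most 41.7 mm and 7.16 degrees, less where a joint would pass 70% of its speed; a pose out of reach is approached as far as the arm can. A call with a number of a shift or a turn outside -1 to 1 is refused whole. A call with a gripper value outside its range is refused whole. The fingers move at their own pace and stop on an object; FORCE is the grip in N (left out, the last holds). Time passes only in rows, so rows that do not move let the fingers close. It gives the time, the measured TCP pose, the force, the opening and the grip force at its end, in the units of the state.
- manip.sense(): the state, without advancing time (a new reading comes with each control period).
- manip.snapshot(name): name is "scene" or "top" or "wrist"; returns (picture, depth): 400x640x3 uint8, red, green, blue; 400x640 float32, m along the optical axis (not along the pixel's ray), 0 where there is no reading.
- manip.camera_model(name): a dict with "fx", "fy", "cx", "cy" (pixels), "k1" (the pictures are not rectified: a ray, as slopes to the right and down, at radius r is drawn at 1 + k1 r^2 times it, then the intrinsics apply), "origin" and "attitude" of the camera in the world. Camera axes: x right, y up, looking along -z (the intrinsics and any distortion apply to the point x, -y, -z); pixel columns grow to the right and rows downward; lengths in m; the calibration is good to about 2 mm. A picture is of the moment at which its call begins: read the wrist's pose just before it. camera_model takes no time and is no camera call; for the wrist camera it gives the pose at the moment of the call.
- manip.sign_off(): hands the job in; it is judged then, once.
The state is a dict: "t": time; "q": joint angles; "qd": joint speeds; "tau": joint torques, N m; "tcp_pos": TCP position; "tool_rot": TCP orientation; "force": force on the tool from outside, world axes, zero at the start; "ft_torque": the same for the moment, N m; "finger_gap": opening from 0.0 (shut) to 1.0 (fully open); "gripper_force": force on a finger pad.
Only numpy, scipy, OpenCV 4.12 (cv2) and the standard library are available. Lean on these libraries where they do the work, as an engineer would, in place of code of your own. Each camera call takes 0.05 s, during which the arm holds its last target. There are 200 camera calls.

### The job

Bring the replacement into service before the old module comes out: take the new cased module out of the foam packing and slide it down edgewise, either way round, into the free slot of the module carrier until it stands fully home, without dropping it, and let go of it. Then draw the open module (the one with no cover, its circuit board bare on one side) out of its slot and tip it over by about half a right angle so that its bare board side looks upward, held up about 20 cm above the bench for inspection. Finish still holding it there, steady, and leave the other cased module seated in the carrier.

Things in the scene. Friction and masses are not known exactly. Their poses are not given: they have to be found in the camera images.
- new_module_center (a point): Centre (half-way up) of the new module: black flat case, 12 mm thick (local x, +-6 mm from this point), 82 mm long (local y), 52 mm high (local z, up), about 60 g. It stands on its long edge, underside 10 mm above the bench, in the groove of a dark foam block in a low cardboard carton (126 x 92 mm, 26 mm high); 36 mm of it stands above the rim. It fits the slot either way round.
- open_module_center (a point): Centre (half-way up) of the open module: grey plastic frame without cover, 12 mm thick (local x, +-6 mm), 82 mm long (local y), 60 mm high (local z, up), about 70 g, on its long edge in the carrier's middle or left end slot. Its green board with components shows on its +x side; the -x side is a plain plate. Its top bar, 14 mm high, is solid: pinch it there across the 12 mm.
- kept_module_center (a point): Centre (half-way up) of the kept module: a black cased module like the new one (12 x 82 x 52 mm) in the other of the carrier's two filled slots; it stays where it is.
- carrier: Module carrier, fixed: grey metal base 112 (local x) x 150 mm (y), an upright plate at each x end with black guide ribs on its inside; origin under its centre on the bench. Three slots along its x axis at y = -50, 0, +50 mm; -y is to the robot's right. Seated, the 52 mm modules' tops are 64 mm above the bench, the open one's 72 mm; 38 mm between neighbours' faces.
- free_slot (a point): Centre of the floor of the free slot (the carrier's -y end slot), 12 mm above the bench; x along the slot, y across it, z up. Every slot is 87 x 16 mm, with guide ribs only in its outer 10 mm at each end, open between. Plates and ribs rise 30 mm above the floor, then flare out by 4 mm a side up to 38 mm. A module home here has its centre 26 mm above this point.
- new_module: The new module as a whole: origin at its underside, 2 mm off the middle of its thickness; see its centre.
- open_module: The open module as a whole: origin at the centre of its underside; see its centre.
Things that resemble listed ones, but are neither listed nor needed, are in the scene too. What is shaped like the open_module but red is not meant.

How it is judged:
On the way, in this order (a step that is already met when the one before it is completed fails the run):
1. the new module stands fully home in the free slot, released, while both other modules are still seated (horizontal distance between new_module_center and free_slot below 0.005 m and z of new_module_center in the frame of free_slot below 0.03 m and angle between new_module_center's own z axis and vertical below 0.08 rad and angle between the y axis of new_module_center and the x axis of free_slot, either way round below 0.08 rad and contact force between the fingers and new_module below 0.1 N and distance of each of open_module_center, kept_module_center from where it was at the start of the episode below 0.006 m), for 0.2 s.
2. the open module is drawn clear of the carrier (height (world z) of open_module_center above 0.12 m and contact force between open_module and carrier below 0.1 N), for 0.2 s.
At the end, for the whole second after the job is handed in: New module fully home in the free slot (5 mm sideways, 4 mm of its seat, upright) and released; kept module moved under 6 mm; the gripper holds the open module still, centre 15 to 32 cm above the bench, bare board side within 55 degrees of straight up (horizontal distance between new_module_center and free_slot below 0.005 m and z of new_module_center in the frame of free_slot below 0.03 m and angle between new_module_center's own z axis and vertical below 0.08 rad and angle between the y axis of new_module_center and the x axis of free_slot, either way round below 0.08 rad and distance of kept_module_center from where it was at the start of the episode below 0.006 m and contact force between the fingers and new_module below 0.1 N and contact force between the fingers and open_module above 1 N and height (world z) of open_module_center between 0.15 and 0.32 m and angle between open_module_center's own x axis and vertical below 0.96 rad and contact force between open_module and carrier below 0.1 N and linear speed of open_module below 0.04 m/s); the arm keeps its last pose, push and grip.
It fails at once if the kept module is pulled out or knocked (distance of kept_module_center from where it was at the start of the episode above 0.015 m).
It fails at once if the new module is dropped (contact force between the fingers and new_module below 0.01 N and linear speed of new_module above 0.5 m/s).
It also fails if it takes over 51 s, if anything falls off the work surface, if the arm or the gripper's body presses on something with over 40 N, if the wrist force passes 120 N, or if a joint passes its speed limit or range.

## Working session

There is one attempt and no reset: what is moved stays moved. The work goes in short steps, Python scripts to look and compute and a shell command to move; the robot and the scene stay as the last step left them, time stands still between calls to the robot, and variables do not carry over. Pictures are saved under pics/ and viewed, at most 10 in all, crops included, and the job is handed in when it is done.

```bash
ls; mkdir -p pics; cat > h.py <<'E'
import numpy as np, cv2
from station import manip
from scipy.spatial.transform import Rotation as R
def cam(n):
    c=manip.camera_model(n); a=np.array(c['attitude'],float)
    M=R.from_quat(a).as_matrix() if a.size==4 else a.reshape(3,3)
    return c,M,np.array(c['origin'])
def rays(c,M,uv):
    uv=np.atleast_2d(np.array(uv,float))
    K=np.array([[c['fx'],0,c['cx']],[0,c['fy'],c['cy']],[0,0,1]])
    p=cv2.undistortPoints(uv[:,None],K,np.array([c['k1'],0,0,0,0.]))[:,0]
    return np.c_[p[:,0],-p[:,1],-np.ones(len(p))]@M.T
def plane(cm,uv,z):
    c,M,o=cm; d=rays(c,M,uv); return o+d*((z-o[2])/d[:,2])[:,None]
def dep(cm,uv,D):
    c,M,o=cm; uv=np.atleast_2d(uv).astype(int); return o+rays(c,M,uv)*D[uv[:,1],uv[:,0]][:,None]
def snap(n,f):
    cm=cam(n); p,d=manip.snapshot(n); cv2.imwrite('pics/%s.png'%f,p[:,:,::-1]); np.savez('pics/%s.npz'%f,p=p,d=d,M=cm[1],o=cm[2]); return cm,p,d
E
python3 - <<'E'
from h import *
for n in('scene','top'):
    cm,p,d=snap(n,n+'0'); print(n,cm[0])
print(manip.sense())
E
```

```text
pics
scene {'fx': 376.52260746480863, 'fy': 376.52260746480863, 'cx': 317.1601660813769, 'cy': 203.36835507115, 'k1': -0.026767789212801082, 'origin': array([-0.04067652,  0.79711769,  0.62771006]), 'attitude': array([-0.15280875,  0.46079371,  0.82226187, -0.29699168])}
top {'fx': 484.37733996553703, 'fy': 484.37733996553703, 'cx': 316.91341073715904, 'cy': 203.3039092007021, 'k1': -0.037742490207017865, 'origin': array([0.34884032, 0.06374834, 1.51425016]), 'attitude': array([ 0.0455369 , -0.0452015 , -0.70532419,  0.70597522])}
{'t': 0.1, 'q': array([-1.47548750e+00,  5.28372126e-01,  1.43377184e+00,  6.43228478e-06,
        1.18140098e+00, -1.78482132e-01]), 'qd': array([ 0.00052371, -0.00169832, -0.00286565,  0.00125769, -0.00020389,
       -0.00149508]), 'tau': array([-2.38980147e-04, -4.43305635e+01, -1.78585768e+01, -2.46618702e-04,
        3.88332177e-03, -1.44287287e-05]), 'tcp_pos': array([ 0.16898134, -0.6012015 ,  0.30303274]), 'tool_rot': array([ 9.90644133e-01,  1.36467023e-01,  4.35545373e-05, -9.75177859e-04]), 'force': array([ 0.29053453, -1.32837351, -0.75324244]), 'ft_torque': array([-0.02870788,  0.02658478, -0.02285896]), 'gripper_force': 0.0, 'finger_gap': 0.9998889201012013}
```

View pics/top0.png

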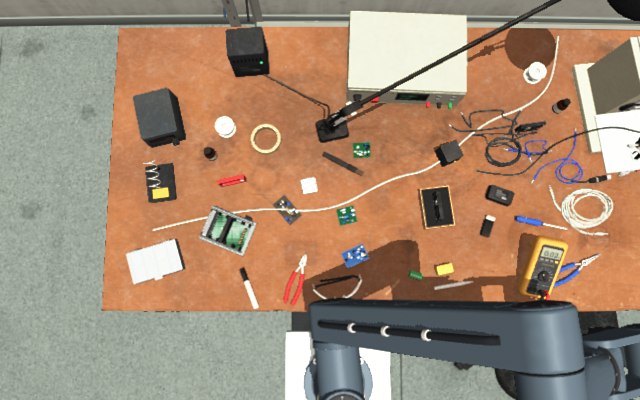

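View pics/scene0.png

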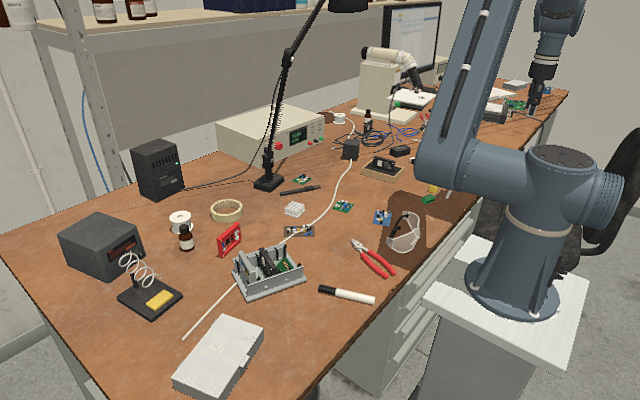

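Top view: carrier at (228,231), carton with a black module at (437,207). Things that could be mistaken: red module (232,181), black adapters (449,153), (500,194), (487,226), and loose green boards (361,150), (347,215). I choose the black module in the carton, and check it and the carrier in an enlarged crop.

```bash
python3 - <<'E'
from h import *
p=cv2.imread('pics/top0.png'); s=cv2.imread('pics/scene0.png')
f=lambda a:cv2.resize(a,(400,300),interpolation=cv2.INTER_CUBIC)
cv2.imwrite('pics/crop0.png',np.vstack([np.hstack([f(p[201:261,188:268]),f(p[177:237,397:477])]),np.hstack([f(s[235:310,220:320]),f(s[137:197,340:420])])]))
cm=cam('top')
print(plane(cm,[(228,231),(437,207),(437,207)],0.05))
E
```

```text
[[ 0.45304587  0.33387496  0.05      ]
 [ 0.52686192 -0.30196208  0.05      ]
 [ 0.52686192 -0.30196208  0.05      ]]
```

View pics/crop0.png

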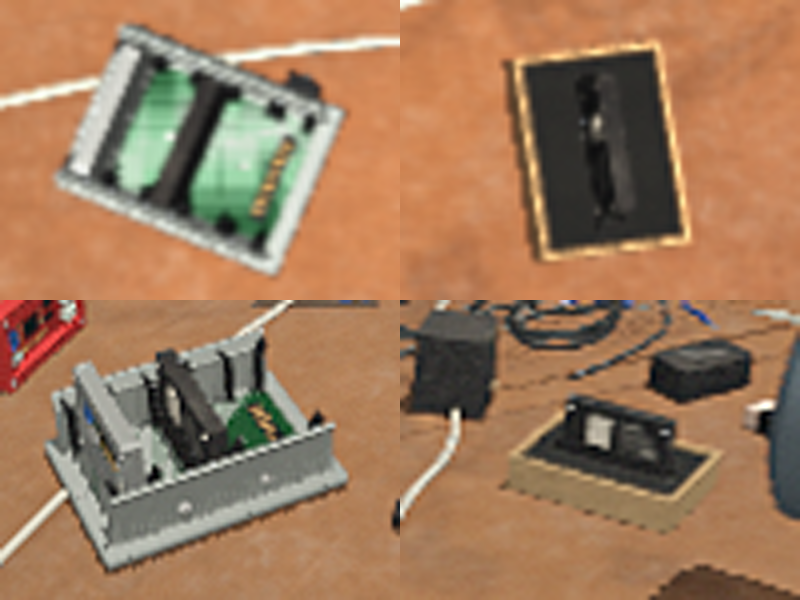

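The crop confirms it. The open grey module is in the carrier's left end slot, the kept black one is in the middle, and the right slot is free. The black module stands in the carton. Next I set up a move calculator and go above the carton.

```bash
cat >> h.py <<'E'
def go(pos,yaw=None,rot=None):
    """rows to type: shift (in present axes) first, then turn. yaw: world direction of tool x, pointing down"""
    s=manip.sense(); T=R.from_quat(s['tool_rot']); d=T.inv().apply(np.array(pos)-s['tcp_pos'])
    print('t',round(s['t'],2),'tcp',s['tcp_pos'].round(4),'gap',s['finger_gap'],'F',np.round(s['force'],1))
    print('dp total',(d/0.5).round(4),'min rows',np.linalg.norm(d)/.0417)
    if rot is None and yaw is not None: rot=R.from_euler('z',yaw)*R.from_rotvec([np.pi,0,0])
    if rot is not None:
        r=(T.inv()*rot).as_rotvec(); print('rot total',(r/2/np.pi).round(4),'min rows',np.degrees(np.linalg.norm(r))/7.16)
E
python3 - <<'E'
from h import *
go([.50,-.30,.26],np.radians(7)); c,M,o=cam('wrist'); s=manip.sense();T=R.from_quat(s['tool_rot'])
print(c,T.inv().apply(o-s['tcp_pos']),T.inv().as_matrix()@M)
E
```

```text
t 0.1 tcp [ 0.169  -0.6012  0.303 ] gap 0.9998889201012013 F [ 0.3 -1.3 -0.8]
dp total [ 0.8002 -0.4008  0.0871] min rows 10.781970545413422
rot total [-0.0003 -0.      0.0241] min rows 1.2133582199900323
{'fx': 282.0846177207838, 'fy': 282.0846177207838, 'cx': 320.17188013728986, 'cy': 196.3029972049219, 'k1': -0.008286485165095288, 'origin': array([ 0.24168423, -0.58096097,  0.37230498]), 'attitude': array([-0.11969495,  0.09182121, -0.59662743,  0.78821171])} [ 7.54920091e-02  3.78334113e-05 -6.92458346e-02] [[ 8.60717671e-04  9.54379705e-01  2.98594438e-01]
 [ 9.99999630e-01 -8.22228260e-04 -2.54523790e-04]
 [ 2.60044558e-06  2.98594547e-01 -9.54380059e-01]]
```

```bash
python3 -m crank '[{"dp":[0.0667,-0.0334,0.0073],"delta_rot":[0,0,0],"fingers":1},{"dp":[0.0667,-0.0334,0.0073],"delta_rot":[0,0,0],"fingers":1},{"dp":[0.0667,-0.0334,0.0073],"delta_rot":[0,0,0],"fingers":1},{"dp":[0.0667,-0.0334,0.0073],"delta_rot":[0,0,0],"fingers":1},{"dp":[0.0667,-0.0334,0.0073],"delta_rot":[0,0,0],"fingers":1},{"dp":[0.0667,-0.0334,0.0073],"delta_rot":[0,0,0],"fingers":1},{"dp":[0.0667,-0.0334,0.0073],"delta_rot":[0,0,0],"fingers":1},{"dp":[0.0667,-0.0334,0.0073],"delta_rot":[0,0,0],"fingers":1},{"dp":[0.0667,-0.0334,0.0073],"delta_rot":[0,0,0],"fingers":1},{"dp":[0.0667,-0.0334,0.0073],"delta_rot":[0,0,0],"fingers":1},{"dp":[0.0667,-0.0334,0.0073],"delta_rot":[0,0,0],"fingers":1},{"dp":[0.0667,-0.0334,0.0073],"delta_rot":[0,0,0],"fingers":1}]'
python3 -m crank '[{"dp":[0,0,0],"delta_rot":[0,0,0.012],"fingers":1},{"dp":[0,0,0],"delta_rot":[0,0,0.012],"fingers":1},{"dp":[0,0,0],"delta_rot":[0,0,0],"fingers":1},{"dp":[0,0,0],"delta_rot":[0,0,0],"fingers":1}]'
python3 - <<'E'
from h import *
cm,p,d=snap('wrist','w1'); go([.50,-.30,.26],np.radians(7))
E
```

```text
t: 1.1
tcp_pos: [0.5011, -0.2989, 0.2596]
tool_rot: [0.991, 0.136, -0.0, -0.0]
force: [-0.1, -0.6, 0.5]
finger_gap: 1.003
gripper_force: 0.0
t: 1.43
tcp_pos: [0.5001, -0.3003, 0.2597]
tool_rot: [0.998, 0.063, -0.0, -0.0]
force: [-0.7, -0.2, 0.5]
finger_gap: 0.994
gripper_force: 0.0
t 1.48 tcp [ 0.4999 -0.3006  0.2598] gap 1.0072619062778376 F [-0.8 -0.2  0.2]
dp total [ 0.0004 -0.0011 -0.0003] min rows 0.014682093246923537
rot total [-0.0001  0.0001  0.0004] min rows 0.01929277058356739
```

View pics/w1.png

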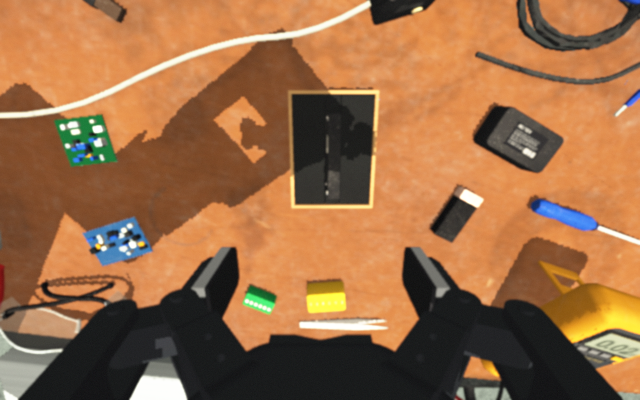

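The wrist view shows the carton at (334,150) with the module standing at (334,157), nearly aligned with the tool. I'll use the depth points near z=62 mm to get its pose.

```bash
cat >> h.py <<'E'
def blob(cm,d,box,z0,z1):
    u0,v0,u1,v1=box; g=np.array([(u,v) for v in range(v0,v1) for u in range(u0,u1) if d[v,u]>0])
    P=dep(cm,g,d); k=(P[:,2]>z0)&(P[:,2]<z1); return g[k],P[k]
def rect(P):
    (c,wh,a)=cv2.minAreaRect((P[:,:2]*1000).astype(np.float32)); b=cv2.boxPoints((c,wh,a))
    e=max((b[1]-b[0],b[2]-b[1]),key=np.linalg.norm); y=np.degrees(np.arctan2(e[1],e[0])); y=(y+90)%180-90
    return np.round(c,1),np.round(wh,1),round(y,2)
E
python3 - <<'E'
from h import *
c=manip.camera_model('wrist');f=np.load('pics/w1.npz');cm=(c,f['M'],f['o'])
g,P=blob(cm,f['d'],(285,85,385,212),.045,.08); print(len(P),np.percentile(P[:,2],[2,50,98]))
for lo in(.05,.056,.059):
    Q=P[P[:,2]>lo]; print(lo,len(Q),rect(Q))
g,P=blob(cm,f['d'],(285,85,385,212),.018,.045); print('carton',rect(P),np.percentile(P[:,2],[5,50,95]))
E
```

```text
1141 [0.05219486 0.06124647 0.06260191]
0.05 1126 (array([ 531.4, -309.6]), array([80.7, 12.9]), np.float32(7.58))
0.056 1090 (array([ 531.5, -309.7]), array([80.7, 12.3]), np.float32(6.88))
0.059 1074 (array([ 531.5, -309.8]), array([80.7, 12. ]), np.float32(7.15))
carton (array([ 531.5, -309.9]), array([125.8,  92.3]), np.float32(7.22)) [0.02009433 0.02146295 0.02552747]
```

```bash
python3 - <<'E'
from h import *
go([.5315,-.3098,.104],np.radians(7.15))
E
```

```text
t 1.48 tcp [ 0.4999 -0.3006  0.2598] gap 1.0072619062778376 F [-0.8 -0.2  0.2]
dp total [0.0606 0.0263 0.3116] min rows 3.8197652883463404
rot total [-0.0001  0.0001 -0.    ] min rows 0.005591212032034296
```

```bash
python3 -m crank '[{"dp":[0.0303,0.0131,0.05],"delta_rot":[0,0,0],"fingers":0.1},{"dp":[0.0303,0.0131,0.05],"delta_rot":[0,0,0],"fingers":0.1},{"dp":[0,0,0.06],"delta_rot":[0,0,0],"fingers":0.1},{"dp":[0,0,0.06],"delta_rot":[0,0,0],"fingers":0.1},{"dp":[0,0,0.05],"delta_rot":[0,0,0],"fingers":0.1},{"dp":[0,0,0.0416],"delta_rot":[0,0,0],"fingers":0.1},{"dp":[0,0,0],"delta_rot":[0,0,0],"fingers":0.1},{"dp":[0,0,0],"delta_rot":[0,0,0],"fingers":0.1}]' 40
python3 - <<'E'
from h import *
go([.5315,-.3098,.104],np.radians(7.15))
cm,p,d=snap('wrist','w2');g,P=blob(cm,d,(200,100,440,330),.058,.066); print(len(P),rect(P))
E
```

```text
t: 2.15
tcp_pos: [0.5309, -0.31, 0.1033]
tool_rot: [0.998, 0.061, -0.001, -0.001]
force: [0.3, -0.0, 0.6]
finger_gap: 0.551
gripper_force: 0.0
t 2.15 tcp [ 0.5309 -0.31    0.1033] gap 0.5513084869915161 F [ 0.3 -0.   0.6]
dp total [ 0.0012 -0.0002 -0.0014] min rows 0.02188393158673422
rot total [-0.0003  0.0003 -0.0003] min rows 0.028474703254028882
4430 (array([ 536.4, -308.2]), array([59.7, 57.9]), np.float32(49.42))
```

```bash
python3 -m crank '[{"dp":[0,0,0],"delta_rot":[0,0,0],"fingers":-1},{"dp":[0,0,0],"delta_rot":[0,0,0],"fingers":-1},{"dp":[0,0,0],"delta_rot":[0,0,0],"fingers":-1},{"dp":[0,0,0],"delta_rot":[0,0,0],"fingers":-1},{"dp":[0,0,0],"delta_rot":[0,0,0],"fingers":-1},{"dp":[0,0,0],"delta_rot":[0,0,0],"fingers":-1},{"dp":[0,0,-0.02],"delta_rot":[0,0,0],"fingers":-1},{"dp":[0,0,-0.02],"delta_rot":[0,0,0],"fingers":-1},{"dp":[0,0,-0.04],"delta_rot":[0,0,0],"fingers":-1},{"dp":[0,0,-0.06],"delta_rot":[0,0,0],"fingers":-1},{"dp":[0,0,-0.06],"delta_rot":[0,0,0],"fingers":-1},{"dp":[0,0,-0.06],"delta_rot":[0,0,0],"fingers":-1}]' 45
python3 - <<'E'
from h import *
go([.40,.28,.28],np.radians(-25))
c=manip.camera_model('top');f=np.load('pics/top0.npz');cm=(c,f['M'],f['o'])
g,P=blob(cm,f['d'],(190,195,268,265),.04,.08); print(len(P),rect(P))
E
```

```text
t: 3.2
tcp_pos: [0.5315, -0.3095, 0.2362]
tool_rot: [0.998, 0.061, -0.0, -0.0]
force: [-0.1, -0.4, -0.3]
finger_gap: 0.134
gripper_force: 43.9
t 3.2 tcp [ 0.5315 -0.3095  0.2362] gap 0.13437613158183576 F [-0.1 -0.4 -0.3]
dp total [-0.1163 -1.2024 -0.0873] min rows 14.522424772873004
rot total [-0.     0.     0.089] min rows 4.476501786777491
607 (array([458. , 341.6]), array([132.8, 102. ]), np.float32(68.11))
```

```bash
python3 - <<'E'
from h import *
go([.40,.33,.29],np.radians(-22))
E
```

```text
t 3.2 tcp [ 0.5315 -0.3095  0.2362] gap 0.13437613158183576 F [-0.1 -0.4 -0.3]
dp total [-0.1041 -1.3017 -0.1072] min rows 15.709901697218585
rot total [-0.      0.      0.0807] min rows 4.057507455171066
```

Split over 18 shift rows: (-0.0058,-0.0723,-0.006) each, then 5 turn rows of 0.0161.

```bash
python3 -m crank '[{"dp":[-0.0058,-0.0423,-0.006],"delta_rot":[0,0,0],"fingers":-1},{"dp":[-0.0058,-0.0723,-0.006],"delta_rot":[0,0,0],"fingers":-1},{"dp":[-0.0058,-0.0723,-0.006],"delta_rot":[0,0,0],"fingers":-1},{"dp":[-0.0058,-0.0723,-0.006],"delta_rot":[0,0,0],"fingers":-1},{"dp":[-0.0058,-0.0723,-0.006],"delta_rot":[0,0,0],"fingers":-1},{"dp":[-0.0058,-0.0723,-0.006],"delta_rot":[0,0,0],"fingers":-1},{"dp":[-0.0058,-0.0723,-0.006],"delta_rot":[0,0,0],"fingers":-1},{"dp":[-0.0058,-0.0723,-0.006],"delta_rot":[0,0,0],"fingers":-1},{"dp":[-0.0058,-0.0723,-0.006],"delta_rot":[0,0,0],"fingers":-1}]'
python3 -m crank '[{"dp":[-0.0058,-0.0723,-0.006],"delta_rot":[0,0,0],"fingers":-1},{"dp":[-0.0058,-0.0723,-0.006],"delta_rot":[0,0,0],"fingers":-1},{"dp":[-0.0058,-0.0723,-0.006],"delta_rot":[0,0,0],"fingers":-1},{"dp":[-0.0058,-0.0723,-0.006],"delta_rot":[0,0,0],"fingers":-1},{"dp":[-0.0058,-0.0723,-0.006],"delta_rot":[0,0,0],"fingers":-1},{"dp":[-0.0058,-0.0723,-0.006],"delta_rot":[0,0,0],"fingers":-1},{"dp":[-0.0058,-0.0723,-0.006],"delta_rot":[0,0,0],"fingers":-1},{"dp":[-0.0058,-0.0723,-0.006],"delta_rot":[0,0,0],"fingers":-1},{"dp":[-0.0058,-0.0923,-0.006],"delta_rot":[0,0,0],"fingers":-1}]'
python3 -m crank '[{"dp":[0,0,0],"delta_rot":[0,0,0.0161],"fingers":-1},{"dp":[0,0,0],"delta_rot":[0,0,0.0161],"fingers":-1},{"dp":[0,0,0],"delta_rot":[0,0,0.0161],"fingers":-1},{"dp":[0,0,0],"delta_rot":[0,0,0.0161],"fingers":-1},{"dp":[0,0,0],"delta_rot":[0,0,0.0161],"fingers":-1},{"dp":[0,0,0],"delta_rot":[0,0,0],"fingers":-1},{"dp":[0,0,0],"delta_rot":[0,0,0],"fingers":-1},{"dp":[0,0,0],"delta_rot":[0,0,0],"fingers":-1}]'
python3 - <<'E'
from h import *
cm,p,d=snap('wrist','w3'); go([.40,.33,.29],np.radians(-22))
E
```

```text
t: 3.95
tcp_pos: [0.4671, -0.0034, 0.2623]
tool_rot: [0.998, 0.061, 0.001, 0.0]
force: [0.6, -0.3, 0.3]
finger_gap: 0.13
gripper_force: 43.9
t: 4.7
tcp_pos: [0.4007, 0.3213, 0.2891]
tool_rot: [0.998, 0.061, 0.0, 0.0]
force: [1.0, -0.7, -0.3]
finger_gap: 0.134
gripper_force: 43.9
t: 5.37
tcp_pos: [0.4015, 0.32, 0.2884]
tool_rot: [0.982, -0.189, 0.0, -0.0]
force: [0.8, 0.1, -1.0]
finger_gap: 0.135
gripper_force: 44.0
t 5.42 tcp [0.4016 0.3199 0.2883] gap 0.13150784092971593 F [-0.9 -0.2 -0.2]
dp total [-0.0104 -0.0175 -0.0034] min rows 0.2473108307548348
rot total [-0.     -0.      0.0005] min rows 0.023021524390752817
```

View pics/w3.png

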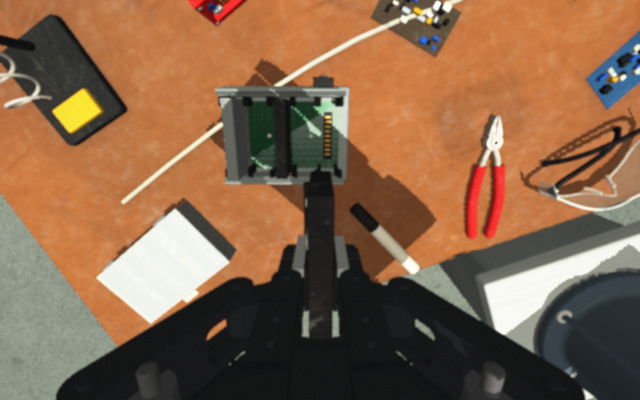

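The wrist view shows the carrier at (285,137). The open module's grey bar is at (236,135), the kept module at (282,135) and the free slot at about x=326. The held module is at (320,255). I measure from depth.

```bash
python3 - <<'E'
from h import *
c=manip.camera_model('wrist');f=np.load('pics/w3.npz');cm=(c,f['M'],f['o'])
g,P=blob(cm,f['d'],(205,75,365,190),.03,.09)
print(np.histogram(P[:,2],bins=np.arange(.03,.09,.004)))
def cl(P,n): # keep biggest connected
    from scipy.spatial import cKDTree; from scipy.sparse.csgraph import connected_components as cc
    t=cKDTree(P[:,:2]); n_,l=cc(t.sparse_distance_matrix(t,.004)); b=np.bincount(l); return P[l==b.argmax()]
K=cl(P[(P[:,2]>.059)&(P[:,2]<.067)],0);O=cl(P[(P[:,2]>.069)],0)
print('kept',len(K),rect(K),np.median(K[:,2]));print('open',len(O),rect(O),np.median(O[:,2]))
Q=P[(P[:,2]>.046)&(P[:,2]<.053)]
y=np.array([-np.sin(np.radians(-22)),np.cos(np.radians(-22))]);x=np.array([y[1],-y[0]])
print('plates',rect(Q))
for n,A in(('plates',Q),('kept',K),('open',O)):
    for a,e in(('x',x),('y',y)): print(n,a,np.percentile(A[:,:2]@e*1000,[0,2,50,98,100]).round(1))
h=f['d']; g,H=blob(cm,h,(270,160,370,345),.235,.26); H=cl(H,0);print('held',len(H),rect(H),np.percentile(H[:,2],[5,50,95]))
# board colours both sides of the open module
E
```

```text
(array([ 132,  149,  479,  802, 1343,  154,  105,  148,  999,  158,  924,
          0,    0,    0]), array([0.03 , 0.034, 0.038, 0.042, 0.046, 0.05 , 0.054, 0.058, 0.062,
       0.066, 0.07 , 0.074, 0.078, 0.082, 0.086]))
kept 976 (array([458. , 341.2]), array([12.4, 81.7]), np.float32(-21.88)) 0.06326799625217422
open 1007 (array([476.3, 387.5]), array([12.4, 81.6]), np.float32(-22.02)) 0.07115307321472986
plates (array([457.7, 341.1]), array([135.1, 102.6]), np.float32(67.97))
plates x [245.3 245.8 332.4 347.7 347.9]
plates y [420.2 423.2 499.3 552.8 555.3]
kept x [255.9 257.9 299.7 336.7 337.7]
kept y [481.7 481.9 487.6 493.6 494.1]
open x [255.7 257.3 299.3 336.3 337.3]
open y [531.5 532.  537.5 543.5 543.9]
held 5558 (array([404.4, 320.5]), array([38.6, 76.9]), np.float32(-40.5)) [0.23881984 0.24382669 0.25696384]
```

```bash
python3 - <<'E'
from h import *
c=manip.camera_model('wrist');f=np.load('pics/w3.npz');cm=(c,f['M'],f['o'])
s=manip.sense();T=R.from_quat(s['tool_rot'])
g,P=blob(cm,f['d'],(270,160,370,300),.12,.265); L=T.inv().apply(P-s['tcp_pos'])*1000
k=(abs(L[:,1])<9); L=L[k]
A=L[L[:,0]>24]; print('tool x pct',np.percentile(A[:,0],[50,90,98,100]).round(1))
top=A[(A[:,2]<46)]; print(len(top),'z',np.percentile(top[:,2],[2,50,98]).round(1),'y at fwd end',np.percentile(top[:,1],[0,2,50,98,100]).round(1),'xmax',top[:,0].max())
for a in(24,30,36): q=top[abs(top[:,0]-a)<3]; print(a,np.percentile(q[:,1],[1,50,99]).round(1),np.median(q[:,2]).round(1))
go([.4391,.2949,.18],np.radians(-22))
E
```

```text
tool x pct [36.5 40.1 40.3 40.7]
991 z [43.5 44.7 45.8] y at fwd end [-5.3 -5.2  0.8  6.5  6.6] xmax 40.65173266454895
24 [-5.3  0.4  6.6] 44.7
30 [-5.3  0.8  6.5] 44.7
36 [-5.2  0.4  6.4] 44.7
t 5.42 tcp [0.4016 0.3199 0.2883] gap 0.13150784092971593 F [-0.9 -0.2 -0.2]
dp total [0.0882 0.0187 0.2167] min rows 2.813917488310699
rot total [-0.     -0.      0.0005] min rows 0.023021524390752817
```

```bash
python3 -m crank '[{"dp":[0.044,0.0088,0],"delta_rot":[0,0,0],"fingers":-1},{"dp":[0.044,0.0088,0],"delta_rot":[0,0,0],"fingers":-1},{"dp":[0,0,0.06],"delta_rot":[0,0,0],"fingers":-1},{"dp":[0,0,0.06],"delta_rot":[0,0,0],"fingers":-1},{"dp":[0,0,0.06],"delta_rot":[0,0,0],"fingers":-1},{"dp":[0,0,0.046],"delta_rot":[0,0,0],"fingers":-1},{"dp":[0,0,0],"delta_rot":[0,0,0],"fingers":-1},{"dp":[0,0,0],"delta_rot":[0,0,0],"fingers":-1},{"dp":[0,0,0],"delta_rot":[0,0,0],"fingers":-1}]'
python3 - <<'E'
from h import *
cm,p,d=snap('wrist','w4'); go([.4391,.2949,.15],np.radians(-22))
cm2,p2,d2=snap('scene','s4')
z=lambda a:cv2.resize(a[:,:,::-1],(400,600))
cv2.imwrite('pics/w4c.png',np.hstack([cv2.resize(p[0:240,180:420,::-1],(400,400)),cv2.resize(p2[200:320,200:320,::-1],(400,400))]))
E
```

```text
t: 6.17
tcp_pos: [0.44, 0.2958, 0.176]
tool_rot: [0.982, -0.19, 0.001, -0.001]
force: [0.5, 0.3, -0.3]
finger_gap: 0.136
gripper_force: 44.0
t 6.22 tcp [0.4402 0.2959 0.1766] gap 0.1356391489503466 F [-0.7 -0.6 -0.6]
dp total [-0.0014  0.0027  0.0531] min rows 0.6379775099657407
rot total [-0.0004 -0.0004  0.0003] min rows 0.029223730747708912
```

View pics/w4c.png

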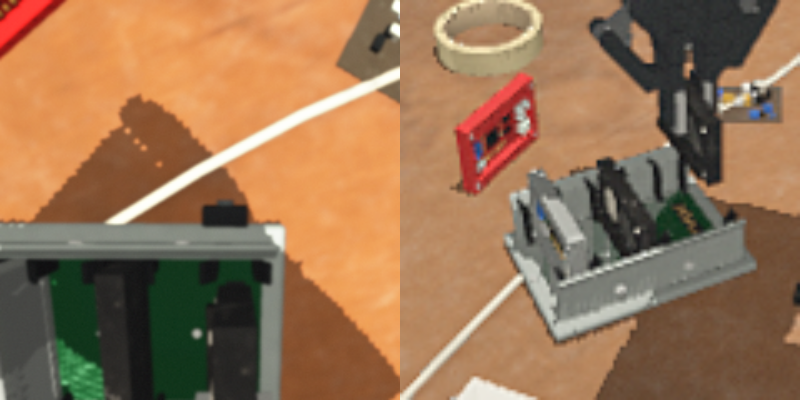

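The crop shows the held module at about (232,340) descending over the free slot, right of the kept module. I measure the relative offset in this same picture.

```bash
python3 - <<'E'
from h import *
c=manip.camera_model('wrist');f=np.load('pics/w4.npz');cm=(c,f['M'],f['o'])
s=manip.sense();T=R.from_quat(s['tool_rot'])
g,P=blob(cm,f['d'],(150,120,400,260),.03,.2); L=T.inv().apply(P-s['tcp_pos'])*1000
def st(n,k):
    q=L[k]; print(n,len(q),'x max',q[:,0].max().round(1),'z',np.median(q[:,2]).round(1))
    for a in(10,20,30,36):
        r=q[abs(q[:,0]-a)<3]
        if len(r): print(a,np.percentile(r[:,1],[1,99]).round(1),np.percentile(r[:,1],[1,99]).mean().round(1))
st('held',(L[:,2]<47)&(L[:,2]>40)&(abs(L[:,1])<12)&(L[:,0]>22))
kz=176.6-64
st('kept',(abs(L[:,2]-kz)<4)&(abs(L[:,1]+50)<12)&(L[:,0]>0))
st('open',(abs(L[:,2]-kz+8)<3)&(abs(L[:,1]+100)<12)&(L[:,0]>0))
q=L[(abs(L[:,2]-(176.6-50))<4)&(L[:,0]>40)];print('plate',np.percentile(q[:,0],[1,50,99]).round(1))
print(s['tcp_pos'])
E
```

```text
held 1090 x max 40.4 z 45.6
20 [-4.6  7. ] 1.2
30 [-4.9  6.9] 1.0
36 [-4.8  6.7] 1.0
kept 1068 x max 40.4 z 113.7
10 [-54.2 -42.3] -48.3
20 [-54.  -42.3] -48.1
30 [-54.  -42.4] -48.2
36 [-54.2 -42.3] -48.3
open 1145 x max 40.6 z 105.9
10 [-104.2  -92.3] -98.3
20 [-104.3  -92.2] -98.3
30 [-104.1  -92.3] -98.2
36 [-104.1  -92.1] -98.1
plate [40.1 48.3 50.3]
[0.44021128 0.29592269 0.17675507]
```

```bash
python3 -m crank '[{"dp":[0,0.0016,0.01],"delta_rot":[0,0,0],"fingers":-1},{"dp":[0,0,0.02],"delta_rot":[0,0,0],"fingers":-1},{"dp":[0,0,0.02],"delta_rot":[0,0,0],"fingers":-1},{"dp":[0,0,0.02],"delta_rot":[0,0,0],"fingers":-1},{"dp":[0,0,0.01],"delta_rot":[0,0,0],"fingers":-1},{"dp":[0,0,0.01],"delta_rot":[0,0,0],"fingers":-1},{"dp":[0,0,0.01],"delta_rot":[0,0,0],"fingers":-1},{"dp":[0,0,0],"delta_rot":[0,0,0],"fingers":-1},{"dp":[0,0,0],"delta_rot":[0,0,0],"fingers":-1}]'
python3 -m crank '[{"dp":[0,0,0.008],"delta_rot":[0,0,0],"fingers":-1},{"dp":[0,0,0.008],"delta_rot":[0,0,0],"fingers":-1},{"dp":[0,0,0.006],"delta_rot":[0,0,0],"fingers":-1},{"dp":[0,0,0],"delta_rot":[0,0,0],"fingers":-1},{"dp":[0,0,0],"delta_rot":[0,0,0],"fingers":-1}]'
```

```text
t: 7.02
tcp_pos: [0.4388, 0.2946, 0.1246]
tool_rot: [0.982, -0.19, -0.0, 0.0]
force: [-0.5, -1.2, -1.1]
finger_gap: 0.131
gripper_force: 44.1
t: 7.43
tcp_pos: [0.4388, 0.2946, 0.1138]
tool_rot: [0.982, -0.19, -0.0, 0.0]
force: [-0.8, -0.1, 0.2]
finger_gap: 0.132
gripper_force: 44.1
```

```bash
python3 -m crank '[{"dp":[0,0,0.004],"delta_rot":[0,0,0],"fingers":-1},{"dp":[0,0,0.002],"delta_rot":[0,0,0],"fingers":-1},{"dp":[0,0,0.001],"delta_rot":[0,0,0],"fingers":-1},{"dp":[0,0,0],"delta_rot":[0,0,0],"fingers":-1}]'
python3 -m crank '[{"dp":[0,0,0.002],"delta_rot":[0,0,0],"fingers":-1},{"dp":[0,0,0],"delta_rot":[0,0,0],"fingers":-1},{"dp":[0,0,0],"delta_rot":[0,0,0],"fingers":-1}]'
```

```text
t: 7.77
tcp_pos: [0.4388, 0.2946, 0.1104]
tool_rot: [0.982, -0.19, -0.0, 0.0]
force: [0.3, 0.6, -0.7]
finger_gap: 0.132
gripper_force: 44.1
t: 8.02
tcp_pos: [0.4389, 0.2947, 0.1095]
tool_rot: [0.982, -0.19, 0.0, 0.0]
force: [-0.3, -0.7, -0.7]
finger_gap: 0.135
gripper_force: 44.1
```

```bash
python3 -m crank '[{"dp":[0,0,0.002],"delta_rot":[0,0,0],"fingers":-1},{"dp":[0,0,0],"delta_rot":[0,0,0],"fingers":-1},{"dp":[0,0,0],"delta_rot":[0,0,0],"fingers":-1}]'
python3 -m crank '[{"dp":[0,0,0.002],"delta_rot":[0,0,0],"fingers":-1},{"dp":[0,0,0],"delta_rot":[0,0,0],"fingers":-1},{"dp":[0,0,0],"delta_rot":[0,0,0],"fingers":-1}]'
python3 - <<'E'
from h import *
cm,p,d=snap('wrist','w5');s=manip.sense();T=R.from_quat(s['tool_rot'])
g,P=blob(cm,d,(120,100,420,330),.04,.09); L=T.inv().apply(P-s['tcp_pos'])*1000
for n,y in(('held',0),('kept',-50),('open',-100)):
    k=(abs(L[:,1]-y)<11)&(L[:,0]>25)&(L[:,0]<39); q=P[k]; print(n,k.sum(),np.percentile(q[:,2],[50,90]).round(4))
E
```

```text
t: 8.27
tcp_pos: [0.4389, 0.2947, 0.1085]
tool_rot: [0.982, -0.19, -0.0, 0.0]
force: [0.4, 0.1, -0.4]
finger_gap: 0.135
gripper_force: 44.1
t: 8.52
tcp_pos: [0.4389, 0.2947, 0.108]
tool_rot: [0.982, -0.19, 0.0, -0.0]
force: [-1.7, -0.4, 5.4]
finger_gap: 0.132
gripper_force: 44.7
held 959 [0.0631 0.064 ]
kept 1348 [0.0628 0.0638]
open 411 [0.0458 0.0501]
```

It touches down at 5 N and its top is level with the kept module, so it's home. I release it and rise.

```bash
python3 -m crank '[{"dp":[0,0,0],"delta_rot":[0,0,0],"fingers":-0.25},{"dp":[0,0,0],"delta_rot":[0,0,0],"fingers":-0.25},{"dp":[0,0,0],"delta_rot":[0,0,0],"fingers":-0.25},{"dp":[0,0,0],"delta_rot":[0,0,0],"fingers":-0.25},{"dp":[0,0,-0.02],"delta_rot":[0,0,0],"fingers":-0.25},{"dp":[0,0,-0.05],"delta_rot":[0,0,0],"fingers":-0.25},{"dp":[0,0,-0.06],"delta_rot":[0,0,0],"fingers":-0.25},{"dp":[0,0,-0.06],"delta_rot":[0,0,0],"fingers":-0.25},{"dp":[0,0,-0.06],"delta_rot":[0,0,0],"fingers":-0.25},{"dp":[0,0,0],"delta_rot":[0,0,0],"fingers":-0.25},{"dp":[0,0,0],"delta_rot":[0,0,0],"fingers":-0.25}]'
python3 - <<'E'
from h import *
cm,p,d=snap('wrist','w6');s=manip.sense();T=R.from_quat(s['tool_rot'])
g,P=blob(cm,d,(120,60,440,330),.03,.09); L=T.inv().apply(P-s['tcp_pos'])*1000
for n,y,h in(('new',0,.064),('kept',-50,.064),('open',-100,.072)):
    k=(abs(L[:,1]-y)<12)&(L[:,0]>-45)&(abs(P[:,2]-h)<.003); print(n,k.sum(),rect(P[k]),np.median(P[k][:,2]).round(4),L[k][:,0].min())
go([.4763,.3875,.18],np.radians(-22))
q=manip.snapshot('scene')[0]
cv2.imwrite('pics/w6c.png',np.hstack([cv2.resize(p[60:300,120:420,::-1],(500,400)),cv2.resize(q[230:310,220:280,::-1],(300,400))]))
E
```

```text
t: 9.48
tcp_pos: [0.4397, 0.295, 0.2349]
tool_rot: [0.982, -0.19, 0.002, -0.001]
force: [0.4, -0.4, -1.0]
finger_gap: 0.378
gripper_force: 0.0
new 1142 (array([437.7, 294.4]), array([11.3, 82.1]), np.float32(-21.42)) 0.0633 -42.108115065562295
kept 1197 (array([457.7, 341.3]), array([12.5, 82.4]), np.float32(-22.22)) 0.0633 -41.24498042636541
open 1268 (array([476.8, 387.4]), array([12.6, 81.8]), np.float32(-21.93)) 0.0712 -40.434497723115214
t 9.53 tcp [0.4388 0.2946 0.2334] gap 0.3760246927837073 F [-0.3 -0.4 -0.5]
dp total [ 2.000e-04 -2.002e-01  1.069e-01] min rows 2.7213829307351687
rot total [-0.0002 -0.0002  0.0002] min rows 0.015048891976729862
```

View pics/w6c.png

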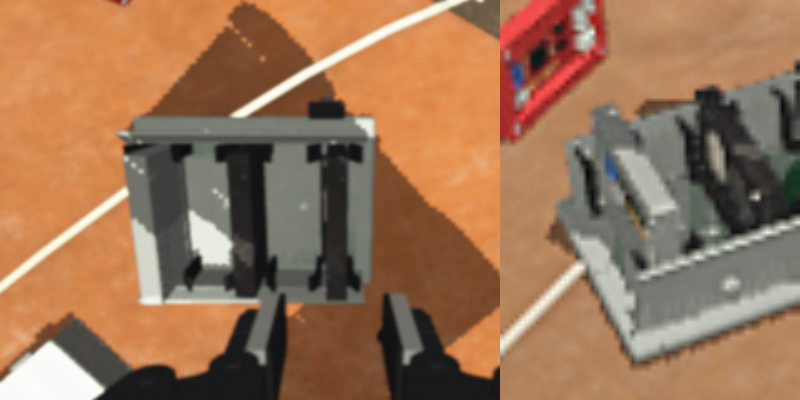

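The new module is seated at (335,220) in the left crop. The open module's inner face, at (165,210), is a plain plate. The right crop shows its components facing carrier +y, around (625,190). Now to grasp the open module.

```bash
python3 -m crank '[{"dp":[0,-0.067,0],"delta_rot":[0,0,0],"fingers":-0.25},{"dp":[0.0005,-0.067,0],"delta_rot":[0,0,0],"fingers":-0.25},{"dp":[0,-0.0664,0],"delta_rot":[0,0,0],"fingers":-0.25},{"dp":[0,0,0],"delta_rot":[0,0,0],"fingers":-0.25},{"dp":[0,0,0.06],"delta_rot":[0,0,0],"fingers":-0.25},{"dp":[0,0,0.06],"delta_rot":[0,0,0],"fingers":-0.25},{"dp":[0,0,0.05],"delta_rot":[0,0,0],"fingers":-0.25},{"dp":[0,0,0.03],"delta_rot":[0,0,0],"fingers":-0.25},{"dp":[0,0,0],"delta_rot":[0,0,0],"fingers":-0.25},{"dp":[0,0,0],"delta_rot":[0,0,0],"fingers":-0.25}]'
python3 - <<'E'
from h import *
go([.4766,.3876,.118],np.radians(-22))
E
```

```text
t: 10.42
tcp_pos: [0.4753, 0.3866, 0.1303]
tool_rot: [0.982, -0.19, -0.002, 0.002]
force: [0.5, 0.5, 0.6]
finger_gap: 0.376
gripper_force: 0.0
t 10.42 tcp [0.4753 0.3866 0.1303] gap 0.3756301454818256 F [0.5 0.5 0.6]
dp total [ 0.0018 -0.0029  0.0247] min rows 0.2987414779988024
rot total [0.0007 0.0005 0.0002] min rows 0.04313133808489466
```

```bash
python3 -m crank '[{"dp":[0.001,-0.002,0.0147],"delta_rot":[0,0,0],"fingers":-0.25},{"dp":[0,0,0.01],"delta_rot":[0,0,0],"fingers":-0.25},{"dp":[0,0,0],"delta_rot":[0,0,0],"fingers":-0.25},{"dp":[0,0,0],"delta_rot":[0,0,0],"fingers":-1},{"dp":[0,0,0],"delta_rot":[0,0,0],"fingers":-1},{"dp":[0,0,0],"delta_rot":[0,0,0],"fingers":-1},{"dp":[0,0,0],"delta_rot":[0,0,0],"fingers":-1},{"dp":[0,0,0],"delta_rot":[0,0,0],"fingers":-1}]' 60
```

```text
t: 11.08
tcp_pos: [0.4777, 0.3885, 0.1209]
tool_rot: [0.982, -0.19, 0.001, -0.0]
force: [-0.6, -0.1, 3.5]
finger_gap: 0.127
gripper_force: 59.9
```

```bash
python3 -m crank '[{"dp":[0,0,-0.01],"delta_rot":[0,0,0],"fingers":-1},{"dp":[0,0,-0.02],"delta_rot":[0,0,0],"fingers":-1},{"dp":[0,0,-0.03],"delta_rot":[0,0,0],"fingers":-1},{"dp":[0,0,-0.04],"delta_rot":[0,0,0],"fingers":-1},{"dp":[0,0,-0.05],"delta_rot":[0,0,0],"fingers":-1},{"dp":[0,0,-0.05],"delta_rot":[0,0,0],"fingers":-1},{"dp":[0,0,-0.05],"delta_rot":[0,0,0],"fingers":-1},{"dp":[0,0,-0.05],"delta_rot":[0,0,0],"fingers":-1},{"dp":[0,0,0],"delta_rot":[0,0,0],"fingers":-1},{"dp":[0,0,0],"delta_rot":[0,0,0],"fingers":-1},{"dp":[0,0,0],"delta_rot":[0,0,0],"fingers":-1},{"dp":[0,0,0],"delta_rot":[0,0,0],"fingers":-1}]'
python3 - <<'E'
from h import *
p=manip.snapshot('scene')[0]; cv2.imwrite('pics/s7.png',cv2.resize(p[120:320,180:380,::-1],(600,600),interpolation=cv2.INTER_CUBIC)); print(manip.sense()['q'])
E
```

```text
t: 12.08
tcp_pos: [0.4764, 0.3877, 0.2685]
tool_rot: [0.982, -0.19, -0.001, 0.001]
force: [0.3, 0.2, -1.2]
finger_gap: 0.129
gripper_force: 59.5
[5.01391397e-01 5.54782531e-01 1.49400452e+00 2.43173683e-05
 1.09657932e+00 2.45504597e+00]
```

View pics/s7.png

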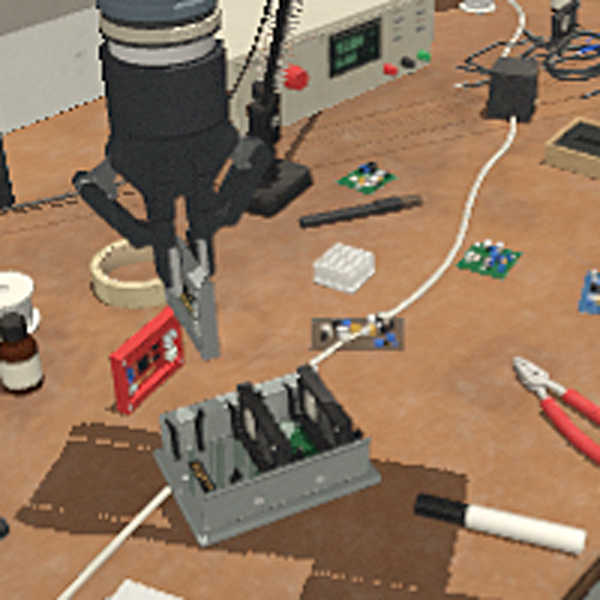

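```bash
python3 - <<'E'
from h import *
q=manip.sense()['q'];T=R.from_quat(manip.sense()['tool_rot'])
F=lambda q:R.from_euler('z',q[0])*R.from_euler('y',q[1]+q[2])*R.from_euler('z',q[3])*R.from_euler('y',q[4])*R.from_euler('z',q[5])
C=F(q).inv()*T; print(C.as_euler('zyz'))
for q1 in(.2,.5,.7):
  for q23 in(1.75,2.05,2.3):
    for tl in(24,42,47):
      A=(R.from_euler('z',q1)*R.from_euler('y',q23)).inv()*T*R.from_euler('x',np.radians(tl))*C.inv()
      print(q1,q23,tl,A.as_euler('ZYZ').round(2))
E
```

```text
[1.57079633e+00 2.98932058e-16 0.00000000e+00]
0.2 1.75 24 [0.37 1.18 2.05]
0.2 1.75 42 [0.7  1.06 1.91]
0.2 1.75 47 [0.79 1.03 1.86]
0.2 2.05 24 [0.44 0.91 1.91]
0.2 2.05 42 [0.85 0.84 1.65]
0.2 2.05 47 [0.96 0.84 1.57]
0.2 2.3 24 [0.56 0.69 1.74]
0.2 2.3 42 [1.06 0.69 1.35]
0.2 2.3 47 [1.19 0.72 1.25]
0.5 1.75 24 [0.3  1.08 2.36]
0.5 1.75 42 [0.58 0.88 2.19]
0.5 1.75 47 [0.68 0.83 2.13]
0.5 2.05 24 [0.37 0.8  2.23]
0.5 2.05 42 [0.79 0.64 1.92]
0.5 2.05 47 [0.93 0.62 1.8 ]
0.5 2.3 24 [0.5  0.57 2.07]
0.5 2.3 42 [1.11 0.5  1.54]
0.5 2.3 47 [1.29 0.5  1.38]
0.7 1.75 24 [0.22 1.03 2.57]
0.7 1.75 42 [0.46 0.78 2.42]
0.7 1.75 47 [0.55 0.71 2.36]
0.7 2.05 24 [0.29 0.74 2.48]
0.7 2.05 42 [0.68 0.52 2.16]
0.7 2.05 47 [0.84 0.48 2.02]
0.7 2.3 24 [0.41 0.51 2.33]
0.7 2.3 42 [1.09 0.36 1.7 ]
0.7 2.3 47 [1.34 0.36 1.47]<sys>:0: UserWarning: Gimbal lock detected. Setting third angle to zero since it is not possible to uniquely determine all angles.
```

All configurations stay within the joint ranges, so I tip by 48°.

```bash
python3 -m crank '[{"dp":[0,0,0],"delta_rot":[0.008,0,0],"fingers":-1},{"dp":[0,0,0],"delta_rot":[0.0125,0,0],"fingers":-1},{"dp":[0,0,0],"delta_rot":[0.0125,0,0],"fingers":-1},{"dp":[0,0,0],"delta_rot":[0.0125,0,0],"fingers":-1},{"dp":[0,0,0],"delta_rot":[0.0125,0,0],"fingers":-1},{"dp":[0,0,0],"delta_rot":[0.0125,0,0],"fingers":-1},{"dp":[0,0,0],"delta_rot":[0.0125,0,0],"fingers":-1},{"dp":[0,0,0],"delta_rot":[0.0125,0,0],"fingers":-1},{"dp":[0,0,0],"delta_rot":[0.0125,0,0],"fingers":-1},{"dp":[0,0,0],"delta_rot":[0.0125,0,0],"fingers":-1},{"dp":[0,0,0],"delta_rot":[0.0125,0,0],"fingers":-1},{"dp":[0,0,0],"delta_rot":[0,0,0],"fingers":-1}]'
python3 -m crank '[{"dp":[0,0,0],"delta_rot":[0,0,0],"fingers":-1},{"dp":[0,0,0],"delta_rot":[0,0,0],"fingers":-1},{"dp":[0,0,0],"delta_rot":[0,0,0],"fingers":-1},{"dp":[0,0,0],"delta_rot":[0,0,0],"fingers":-1},{"dp":[0,0,0],"delta_rot":[0,0,0],"fingers":-1},{"dp":[0,0,0],"delta_rot":[0,0,0],"fingers":-1}]'
python3 - <<'E'
from h import *
s=manip.sense();T=R.from_quat(s['tool_rot']);b=T.apply([0,-1,0]);print('board normal',b.round(3),np.degrees(np.arccos(b[2])),'centre',s['tcp_pos']+T.apply([0,0,.078]),s['q'].round(2),abs(s['qd']).max())
p=manip.snapshot('scene')[0];t=snap('top','t8')[1]; w=manip.snapshot('wrist')[0]
f=lambda a,n,m:cv2.resize(a[:,:,::-1],(n,m),interpolation=cv2.INTER_CUBIC)
cv2.imwrite('pics/s8.png',np.hstack([f(p[120:320,180:380],400,400),f(t[170:270,180:280],400,400)]))
E
```

```text
t: 13.13
tcp_pos: [0.476, 0.3869, 0.2671]
tool_rot: [0.899, -0.176, 0.074, -0.394]
force: [-0.0, -0.0, -1.5]
finger_gap: 0.126
gripper_force: 59.4
t: 13.63
tcp_pos: [0.4772, 0.3887, 0.2704]
tool_rot: [0.899, -0.174, 0.076, -0.395]
force: [0.3, 0.0, -0.2]
finger_gap: 0.124
gripper_force: 59.4
board normal [0.252 0.628 0.736] 42.60221558918233 centre [0.49854976 0.4420034  0.2176462 ] [0.28 0.51 1.9  1.36 0.63 1.11] 0.004918845927168612
```

View pics/s8.png

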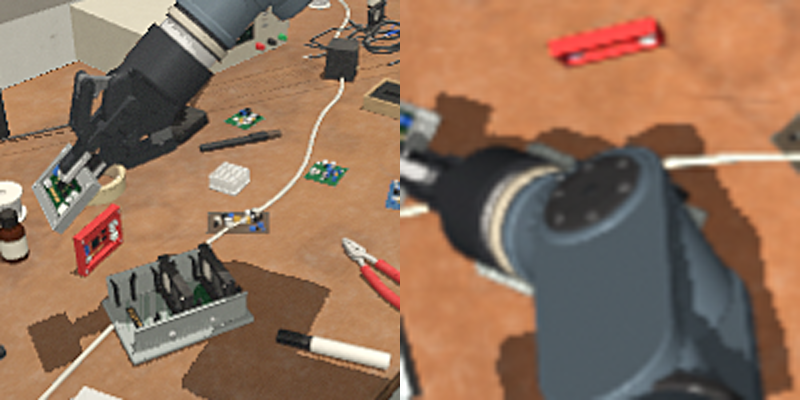

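The scene view shows the open module at (68,185) with its green board facing up, 42.6° off vertical and about 0.22 m above the bench. The kept module at (180,280) and the new one at (215,270) are both still seated. The arm is still, so I hand in.

```bash
python3 -c "
from station import manip
print(manip.sign_off())"
```

```text
the job is handed in; nothing more can be done
None
```

I handed the job in at about 14 s of the 51 s limit: the new module is seated in the free slot and released, the kept module is still seated, and the open module is held steady about 22 cm up with its board tipped about 43° from straight up; sign-off returned no verdict.

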